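# Pack the laundry-room caddy

### The arm

A 7-joint arm with a two-finger parallel gripper is mounted at the origin on the work surface. World frame = base frame: x ahead of the robot, y to its left, z up, the work surface at z = 0. Lengths are in m, angles in degrees, forces in N, time in s.
With the tool pointing down it reaches from about 0.425 to 0.875 m from the base axis. Payload 9.9 kg.
Tool frame: the origin (TCP) lies at the very end of the fingers, on their centre line; the grasp point (between the pads) lies 19 mm behind it (bot.pinch_z is the distance from the TCP to the grasp point, in m); z points along the fingers, y is the line along which they close (so a half turn about z gives the same grasp; the last joint's range is limited). The gripper opens to 85 mm and grips with 20 to 120 N. Pads are 22 mm wide; open, the fingers measure 114 mm over their backs; the gripper's body (76 mm by 85 mm) begins 54 mm behind the grasp point. The pads swing forward as they close: fully open they stand 13 mm farther back than shut.
Start: joints at [-81.578, 32.985, 1.427, 82.34, -0.859, 64.687, -3.237], TCP at [0.154, 0.657, 0.231] pointing down, gripper open.
Joint ranges: [-157.87, 157.87], [-19.46, 123.44], [-87.15, 90], [11.01, 140.99], [-62.26, 242.26], [9.8, 113.94], [-161.44, 161.44]. Speed limits (degrees/s): [127.2, 127.2, 172.46, 172.46, 180, 180, 180].

### API

Orientations are given as a 3x3 rotation matrix whose columns are the frame's x, y, z axes.
In Python, from rig import bot gives the robot as it stands.
- The arm moves only by the tool move_arm, never from a script. Its argument "plan" is one flat list of numbers, 6 for each row, row after row: the shift along the tool's x, y, z in mm, then the turn, a rotation vector about the tool's x, y, z in rad. In form: [dx, dy, dz, ax, ay, az, dx, dy, dz, ax, ay, az, ...]. A call has 1 to 20 rows; each row is the pose to reach, as a shift and turn from the pose commanded when the call began, along the tool's axes at that moment; what a row does not reach only later rows make up. A row lasts 1/12 s, in which the tool goes at most 41.7 mm and 7.16 degrees, less where a joint would pass 70% of its speed; a pose out of reach is approached as far as the arm can. A call with a gripper value outside its range is refused whole. "claw" is the finger opening in mm, from 0 to 85.4, set as the call begins (left out, the last holds). The fingers move at their own pace and stop on an object; the grip force is fixed at half the most. Time passes only in rows, so rows that repeat a pose let the fingers close. It gives the time, the measured TCP pose, the force, the opening and the grip force at its end, in the units of the state.
- bot.get_obs(): the state, without advancing time (a new reading comes with each control period).
- bot.capture(name): name is "scene" or "side" or "wrist"; returns (picture, depth): 400x640x3 uint8, red, green, blue; 400x640 float32, m along the optical axis (not along the pixel's ray), 0 where there is no reading.
- bot.get_calibration(name): a dict with "fx", "fy", "cx", "cy" (pixels), "R" (3x3) and "t" (3): a world point X has camera coordinates R X + t; the wrist camera has in their place "hand_eye" (4x4, takes a point from camera to tool coordinates, whose origin is the TCP and whose axes are the flange's). Camera axes: x right, y down, z forward; pixel columns grow to the right and rows downward; lengths in m; the calibration is good to about 2 mm. A picture is of the moment at which its call begins: read the wrist's pose just before it. get_calibration takes no time and is no camera call.
- bot.sign_off(): hands the job in; it is judged then, once.
The state is a dict: "time_s": time; "q": joint angles; "dq": joint speeds; "joint_torque": joint torques, N m; "position": TCP position; "tcp_rot": TCP orientation; "contact_force": force on the tool from outside, world axes, zero at the start; "wrist_torque": the same for the moment, N m; "gripper_width": finger opening in m; "finger_force": force on a finger pad.
Only numpy, scipy, OpenCV 4.12 (cv2) and the standard library are available. Lean on these libraries where they do the work, as an engineer would, in place of code of your own. Each camera call takes 0.05 s, during which the arm holds its last target. There are 200 camera calls.

### The job

Pack the laundry caddy on the folding table: stand the capped flat detergent bottle in the deep undivided bin, stand the trigger-spray bottle and the round screw-capped softener bottle in the divided bin, one in each cell, and put the scrubbing brush, bristles down, flat in the shallow bin. Set each thing down on the floor of its bin instead of dropping it. Leave the hand-soap pump bottle and the flat bottle that has no cap standing where they are.

Things in the scene. Friction and masses are not known exactly. Their poses are not given: they have to be found in the camera images.
- tray: The caddy: grey carrying tray, 200 mm along x, 322 mm along y, rim 35 mm high, hand-hole ends 102 mm high at y = +158 and -158 mm. In it, side by side along y and 105 mm apart, in any order, sit the three bins, parallel to its x. Fixed to the table. Origin: centre of its underside.
- detergent: Flat white oblong bottle: body 96 mm along x, 68 mm along y, 85 mm high with rounded edges, shoulder (60 by 46 mm) up to 100 mm; on it a round grey ribbed screw cap, 34 mm in diameter, from 106 to 132 mm, on the bottle's axis. About 0.35 kg. Origin: centre of its underside; z up. Stands on a 3 mm mat at the start.
- empty_bottle: Flat white oblong bottle: body 96 mm along x, 68 mm along y, 85 mm high with rounded edges, shoulder (60 by 46 mm) up to 100 mm; no cap: an open neck of 26 mm, its rim at 119 mm, with a dark hole. Same body as the detergent bottle. Origin: centre of its underside; z up. Stands on a 3 mm mat at the start.
- softener: Round white bottle: body 66 mm in diameter, 75 mm high, tapering to a 26 mm neck at 97 mm; on it a round grey ribbed screw cap, 34 mm in diameter, from 106 to 132 mm, on the axis. About 0.3 kg. Origin: centre of its underside; z up. Stands on a 3 mm mat at the start.
- spray_bottle: Round white bottle: body 66 mm in diameter, 75 mm high, tapering to a 26 mm neck at 97 mm; on it a grey trigger-spray head 26 mm wide in y, 117 to 155 mm high, x = -30 to +36 mm; nozzle on to x = +50 mm; trigger hangs below it to x = 47 mm, 76 mm high. About 0.3 kg. Origin: centre of its underside; z up. x points to the nozzle. Stands on a 3 mm mat at the start.
- soap_pump: Round white bottle: body 66 mm in diameter, 75 mm high, tapering to a 26 mm neck at 97 mm; on it a grey soap pump: collar of 32 mm up to 119 mm, thin stem, push head of 22 mm and a thin curved spout that reaches to x = 51 mm; 148 mm high in all. About 0.3 kg. Origin: centre of its underside; z up. Stands on a 3 mm mat at the start.
- brush: Wooden scrubbing brush, bristles down: block 126 mm along x, 50 mm along y, top of block at 36 mm; above it, along x, a bow handle: bar 108 mm long, 22 mm wide in y, from 59 to 74 mm high, open underneath for 68 mm between its two posts. About 0.15 kg. Origin: centre of its underside; z up. Stands on a 3 mm mat at the start.
- plain_bin: Deep white bin without a divider, outside 192 by 100 by 60 mm, walls and floor 3 mm (inside 186 by 94 mm). Fixed in the tray. Origin: centre of its underside, 3 mm above the table; x along its length, y along its width, z up.
- divided_bin: Deep white bin, outside 192 by 100 by 60 mm, walls and floor 3 mm, with one full-height 3 mm divider across the middle of its length: two cells, each 91 by 94 mm inside, centred at x = +47 and -47 mm. Fixed in the tray. Origin: centre of its underside, 3 mm above the table; x along its length, y along its width, z up.
- shallow_bin: Shallow white bin without a divider, outside 192 by 100 by 35 mm, walls and floor 3 mm (inside 186 by 94 mm). Fixed in the tray. Origin: centre of its underside, 3 mm above the table; x along its length, y along its width, z up.
There are look-alikes about, which are no part of the job. Leave any pink or turquoise look-alike of the brush alone.

How it is judged (in metres and radians):
At the end, for the whole second after the job is handed in: Detergent in the plain deep bin, spray and softener one per cell of the divided bin, brush bristles down in the shallow bin: each on the floor (8 mm), within 9 degrees of upright, released, at rest. Soap pump and uncapped bottle upright, within 30 mm of their starts (x of detergent in the frame of plain_bin between -0.06 and 0.06 m and y of detergent in the frame of plain_bin between -0.035 and 0.035 m and z of detergent in the frame of plain_bin between -0.005 and 0.011 m and angle between each of detergent, softener, spray_bottle, brush, empty_bottle, soap_pump's own z axis and vertical below 0.15 rad and linear speed of each of detergent, softener, spray_bottle, brush below 0.02 m/s and angular speed of each of detergent, softener, spray_bottle, brush below 0.2 rad/s and x of softener in the frame of divided_bin between -0.075 and 0.075 m and y of softener in the frame of divided_bin between -0.035 and 0.035 m and z of softener in the frame of divided_bin between -0.005 and 0.011 m and x of spray_bottle in the frame of divided_bin between -0.075 and 0.075 m and y of spray_bottle in the frame of divided_bin between -0.035 and 0.035 m and z of spray_bottle in the frame of divided_bin between -0.005 and 0.011 m and x of brush in the frame of shallow_bin between -0.05 and 0.05 m and y of brush in the frame of shallow_bin between -0.035 and 0.035 m and z of brush in the frame of shallow_bin between -0.005 and 0.011 m and distance of each of empty_bottle, soap_pump from where it was at the start of the episode below 0.03 m); the robot touches nothing.
It fails at once if a look-alike that should stay (hand soap, uncapped bottle) is moved by more than 30 mm or knocked over (distance of any of empty_bottle, soap_pump from where it was at the start of the episode above 0.03 m or angle between any of empty_bottle, soap_pump's own z axis and vertical above 0.5 rad).
It fails at once if a thing is dropped or slammed into its bin: faster than 0.85 m/s within the last 60 mm above the bin (a free fall of about 40 mm) ((horizontal distance between detergent and plain_bin below 0.09 m and z of detergent in the frame of plain_bin below 0.06 m and linear speed of detergent above 0.85 m/s) or (horizontal distance between softener and divided_bin below 0.09 m and z of softener in the frame of divided_bin below 0.06 m and linear speed of softener above 0.85 m/s) or (horizontal distance between spray_bottle and divided_bin below 0.09 m and z of spray_bottle in the frame of divided_bin below 0.06 m and linear speed of spray_bottle above 0.85 m/s) or (horizontal distance between brush and shallow_bin below 0.09 m and z of brush in the frame of shallow_bin below 0.06 m and linear speed of brush above 0.85 m/s)).
It also fails if it takes over 109 s, if anything falls off the work surface, if the arm or the gripper's body presses on something with over 40 N, if the wrist force passes 120 N, or if a joint passes its speed limit or range.

## Working session

There is one attempt and no reset: what is moved stays moved. The work goes in short steps, Python scripts to look and compute and a tool call to move; the robot and the scene stay as the last step left them, time stands still between calls to the robot, and variables do not carry over. Pictures are saved under pics/ and viewed, at most 14 in all, crops included, and the job is handed in when it is done.

Besides the shell and the picture viewer there is one more tool, called after "Request:" by a JSON object that holds its "method" and its "body". move_arm: Moves the arm, as the interface text tells. Its arguments: {"type":"object","properties":{"plan":{"type":"array","items":{"type":"number"}},"claw":{"type":"number"}},"required":["plan"]}

```bash
mkdir -p pics
cat > h.py <<'E'
from rig import bot
import numpy as np, cv2
def snap(n,f):
    im,d=bot.capture(n); cv2.imwrite(f'pics/{f}.png',im[:,:,::-1]); np.save(f'pics/{f}.npy',d)
    return im,d
def cloud(n,d,o=None):
    c=bot.get_calibration(n); v,u=np.mgrid[0:d.shape[0],0:d.shape[1]]
    P=np.stack([(u-c['cx'])/c['fx']*d,(v-c['cy'])/c['fy']*d,d],-1)
    if 'R' in c: return (P-np.array(c['t']))@np.array(c['R'])
    H=np.array(c['hand_eye']); P=P@H[:3,:3].T+H[:3,3]
    return P@np.array(o['tcp_rot']).T+np.array(o['position'])
E
python3 - <<'E'
from h import *
o=bot.get_obs(); print(o['position'],np.round(o['tcp_rot'],3),o['time_s'],bot.pinch_z)
for n in ['scene','side','wrist']:
    im,d=snap(n,n+'0'); P=cloud(n,d,o); np.save(f'pics/{n}0P.npy',P)
    c=bot.get_calibration(n); print(n,(d>0).mean(), {k:np.round(v,3).tolist() for k,v in c.items()})
E
```

```text
[0.15428704 0.65662775 0.23042762] [[-0.974  0.229 -0.   ]
 [ 0.229  0.974 -0.002]
 [-0.    -0.002 -1.   ]] 0.0 0.0187
scene 0.9958828125 {'fx': 419.689, 'fy': 419.689, 'cx': 319.143, 'cy': 191.59, 'R': [[-0.307, 0.952, -0.015], [0.797, 0.248, -0.551], [-0.52, -0.181, -0.835]], 't': [0.245, -0.382, 1.616]}
side 0.99566015625 {'fx': 425.146, 'fy': 425.146, 'cx': 327.076, 'cy': 195.185, 'R': [[0.919, -0.393, 0.014], [-0.276, -0.671, -0.688], [0.28, 0.629, -0.725]], 't': [-0.505, 0.111, 1.188]}
wrist 0.99590625 {'fx': 349.885, 'fy': 349.885, 'cx': 324.918, 'cy': 198.955, 'hand_eye': [[-0.0, -0.955, -0.296, 0.075], [1.0, -0.0, -0.001, 0.0], [0.001, -0.296, 0.955, -0.142], [0.0, 0.0, 0.0, 1.0]]}
```

View pics/scene0.png

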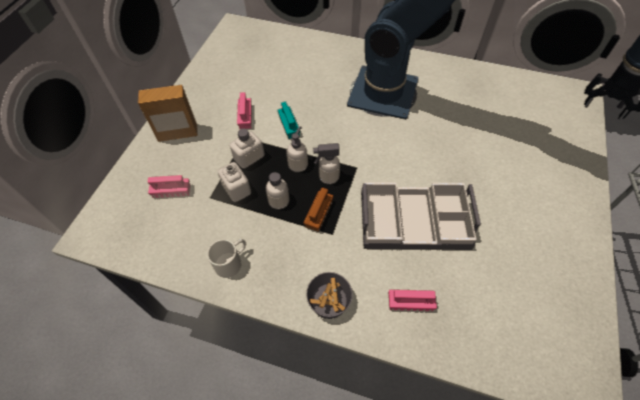

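View pics/side0.png

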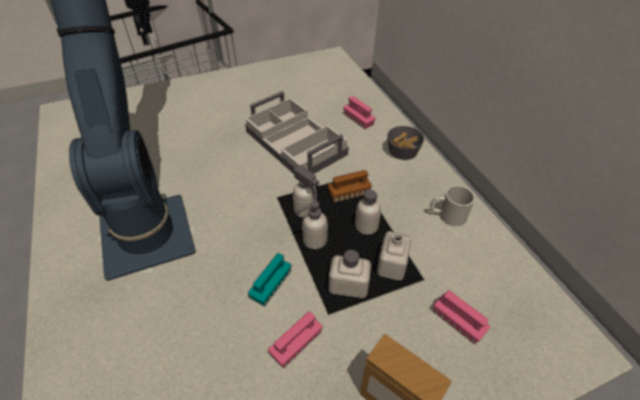

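Run:
```python
from h import *
x0,x1,y0,y1=0.3,0.8,-0.5,0.3; s=800
for n in ['scene','side']:
    im=cv2.imread(f'pics/{n}0.png'); P=np.load(f'pics/{n}0P.npy')
    ims=cv2.resize(im,None,fx=4,fy=4,interpolation=cv2.INTER_LINEAR); Ps=cv2.resize(P,None,fx=4,fy=4,interpolation=cv2.INTER_NEAREST)
    d=np.load(f'pics/{n}0.npy'); ds=cv2.resize(d,None,fx=4,fy=4,interpolation=cv2.INTER_LINEAR); Pl=cloud_=None
    H,W=500,800; out=np.zeros((H,W,3),np.uint8)
    m=(Ps[...,0]>x0)&(Ps[...,0]<x1)&(Ps[...,1]>y0)&(Ps[...,1]<y1)&(Ps[...,2]<.25)
    q=Ps[m]; c=ims[m]; o=np.argsort(q[:,2]); q=q[o];c=c[o]
    # up = +x, left=+y ; hue by height
    r=((x1-q[:,0])/ (x1-x0)*(H-1)).astype(int); k=((y1-q[:,1])/(y1-y0)*(W-1)).astype(int)
    hm=np.zeros((H,W),np.float32); hm[r,k]=q[:,2]
    out=cv2.applyColorMap(np.clip(hm/0.16*255,0,255).astype(np.uint8),cv2.COLORMAP_JET)
    for i in range(1,10):
        if i<5: cv2.line(out,(0,i*100),(W,i*100),(255,255,255),1)
        cv2.line(out,(i*100,0),(i*100,H),(255,255,255),1)
    cv2.imwrite(f'pics/ortho_{n}.png',out)
    t=(P[...,2]);m=(abs(t)<.02);print(n,np.median(t[m]),m.sum())
a=cv2.imread('pics/ortho_scene.png');b=cv2.imread('pics/ortho_side.png')
cv2.imwrite('pics/ortho.png',cv2.resize(np.vstack([a,b]),(480,600),interpolation=cv2.INTER_AREA))
```

```text
scene 0.001228298919267988 134815
side -0.00019375768448508094 127897
```

View pics/ortho_scene.png

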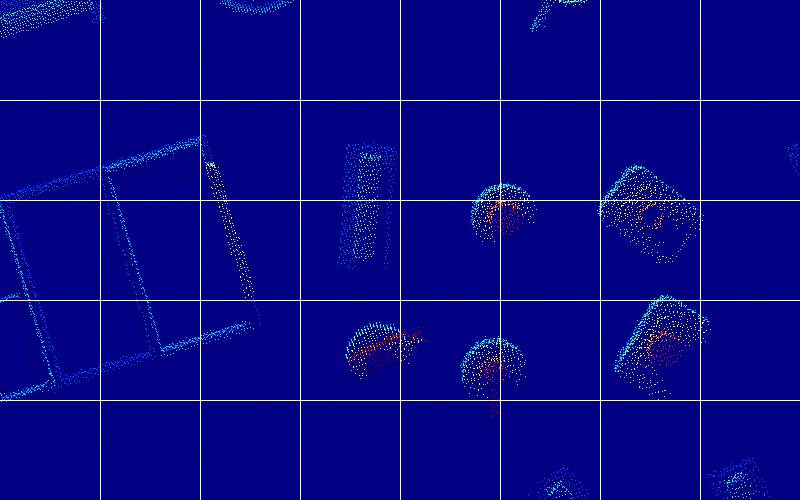

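Run:
```python
from h import *
def rep(name,cx,cy,r,zl,zh):
    for n in ['scene','side']:
        P=np.load(f'pics/{n}0P.npy').reshape(-1,3)
        m=(np.hypot(P[:,0]-cx,P[:,1]-cy)<r)&(P[:,2]>zl)&(P[:,2]<zh); q=P[m]
        if len(q)<4: print(name,n,'few',len(q)); continue
        rc=cv2.minAreaRect((q[:,:2]*1000).astype(np.float32))
        print(name,n,len(q),'zmax',np.percentile(q[:,2],95).round(4),'mean',q.mean(0).round(4),'lo',q.min(0).round(3),'hi',q.max(0).round(3),'rect',np.round(rc[0],1),np.round(rc[1],1),round(rc[2],1))
rep('det cap',.455,-.355,.05,.128,.2); rep('det body',.455,-.355,.075,.04,.085)
rep('det all',.455,-.355,.075,.02,.2)
rep('emp top',.595,-.35,.05,.112,.2);rep('emp all',.595,-.35,.075,.02,.2)
rep('soft cap',.59,-.205,.05,.128,.2);rep('soft body',.59,-.205,.05,.02,.07)
rep('spray head',.455,-.08,.08,.125,.2);rep('spray headtop',.455,-.08,.08,.15,.2);rep('spray body',.455,-.08,.045,.02,.07)
rep('pump',.435,-.19,.07,.125,.2)
rep('brush bar',.594,-.07,.08,.068,.1);rep('brush all',.594,-.07,.085,.015,.1)
a=np.load('pics/scene0P.npy').reshape(-1,3);b=np.load('pics/side0P.npy').reshape(-1,3)
for n,P in (('sc',a),('si',b)):
    m=(P[:,0]>.35)&(P[:,0]<.75)&(P[:,1]>.02)&(P[:,1]<.45)&(P[:,2]>.02)&(P[:,2]<.2); q=P[m]
    q=q[(q[:,2]>.02)]
    rc=cv2.minAreaRect((q[:,:2]*1000).astype(np.float32)); print('tray',n,rc)
    h=q[q[:,2]>.09]; rc=cv2.minAreaRect((h[:,:2]*1000).astype(np.float32)); print('handles',rc, h[h[:,1]<.15].mean(0),h[h[:,1]>.25].mean(0),(h[:,1]<.15).sum(),(h[:,1]>.25).sum())
```

```text
det cap scene 83 zmax 0.1386 mean [ 0.4516 -0.364   0.1354] lo [ 0.434 -0.383  0.128] hi [ 0.468 -0.348  0.141] rect [ 451.2 -365. ] [35.  30.8] 50.4
det cap side 160 zmax 0.1369 mean [ 0.4508 -0.3697  0.1339] lo [ 0.434 -0.387  0.128] hi [ 0.469 -0.351  0.14 ] rect [ 451.5 -368.7] [33.6 34.8] 68.7
det body scene 336 zmax 0.084 mean [ 0.4718 -0.3499  0.066 ] lo [ 0.399 -0.412  0.04 ] hi [ 0.504 -0.314  0.085] rect [ 454.1 -361.6] [65.1 97. ] 55.5
det body side 586 zmax 0.0845 mean [ 0.4388 -0.3905  0.0686] lo [ 0.398 -0.419  0.04 ] hi [ 0.503 -0.32   0.085] rect [ 450.7 -370.1] [69.  95.5] 58.9
det all scene 886 zmax 0.1356 mean [ 0.4655 -0.3555  0.0801] lo [ 0.399 -0.412  0.02 ] hi [ 0.504 -0.314  0.141] rect [ 453.2 -362.8] [68.2 95.3] 58.0
det all side 1515 zmax 0.1341 mean [ 0.4431 -0.3831  0.0827] lo [ 0.398 -0.419  0.02 ] hi [ 0.503 -0.32   0.14 ] rect [ 450.7 -369.8] [69.2 95.8] 58.0
emp top scene 47 zmax 0.1258 mean [ 0.5836 -0.3522  0.1203] lo [ 0.571 -0.363  0.113] hi [ 0.596 -0.339  0.127] rect [ 583.8 -351.8] [24.1 23.6] 72.8
emp top side 62 zmax 0.1232 mean [ 0.5845 -0.3
[... 2719 characters left out ...]
5896 -0.0788  0.0486] lo [ 0.53  -0.102  0.015] hi [ 0.656 -0.04   0.081] rect [592.  -77.4] [ 52.2 127.1] 79.0
tray sc ((522.1382446289062, 219.57501220703125), (205.23599243164062, 328.35992431640625), 17.207096099853516)
handles ((523.2494506835938, 220.10836791992188), (139.44973754882812, 328.3671875), 17.01810073852539) [0.57435759 0.07015603 0.10153977] [0.48080136 0.37031871 0.10060735] 184 220
tray si ((591.7903442382812, 235.7023162841797), (345.2916564941406, 330.939697265625), 16.321287155151367)
handles ((523.520263671875, 215.66815185546875), (141.10067749023438, 330.7883605957031), 16.18856430053711) [0.56710399 0.06272539 0.09840005] [0.47731415 0.36492607 0.09776319] 184 156
```

```bash
cat > t.py <<'E'
import sys
from h import *
def go(x,y,z,psi,o=None):
    o=o or bot.get_obs(); R=np.array(o['tcp_rot']); p=np.array(o['position'])
    s=R.T@(np.array([x,y,z])/1000-p)*1000
    c,sn=np.cos(np.radians(psi)),np.sin(np.radians(psi))
    T=np.array([[sn,c,0],[-c,sn,0],[0,0,-1.]])
    T=np.array([[-sn,c,0],[c,sn,0],[0,0,-1.]])
    rv=cv2.Rodrigues(R.T@T)[0].ravel()
    print('t',round(o['time_s'],2),'p',(p*1000).round(1),'w',round(o['gripper_width']*1000,1),'ff',np.round(o['finger_force'],1),'F',np.round(o['contact_force'],1),'q',np.round(o['q'],0))
    print('shift',s.round(1),'rv',rv.round(3),'dist',np.linalg.norm(s).round(0))
if len(sys.argv)>1: go(*map(float,sys.argv[1:5]))
E
python3 t.py 593 -71 200 86
```

```text
t 0.15 p [154.3 656.8 230.6] w 85.3 ff 0.0 F [ 0.4 -0.5 -0.2] q [-82.  33.   1.  82.  -1.  65.  -3.]
shift [-593.5 -608.1   31.5] rv [-0.001 -0.    -0.161] dist 850.0
```

Request:
{"method": "move_arm", "body": {"plan": [-30,-30,2,0,0,0,-60,-61,3,0,0,0,-593,-608,31,0,0,-0.16,-593,-608,31,0,0,-0.16,-593,-608,31,0,0,-0.16,-593,-608,31,0,0,-0.16,-593,-608,31,0,0,-0.16,-593,-608,31,0,0,-0.16,-593,-608,31,0,0,-0.16,-593,-608,31,0,0,-0.16,-593,-608,31,0,0,-0.16,-593,-608,31,0,0,-0.16,-593,-608,31,0,0,-0.16,-593,-608,31,0,0,-0.16,-593,-608,31,0,0,-0.16,-593,-608,31,0,0,-0.16,-593,-608,31,0,0,-0.16,-593,-608,31,0,0,-0.16,-593,-608,31,0,0,-0.16,-593,-608,31,0,0,-0.16], "claw": 60}}

```text
time_s: 1.82
position: [0.5847, -0.0583, 0.2007]
tcp_rot: [[-0.998, 0.071, -0.0], [0.071, 0.998, 0.0], [0.0, 0.0, -1.0]]
contact_force: [0.4, 1.2, -0.1]
gripper_width: 0.0602
finger_force: 0.0
```

```bash
python3 t.py 593 -71 200 86
```

```text
t 1.82 p [584.7 -58.3 200.7] w 60.2 ff 0.0 F [ 0.4  1.2 -0.1] q [-4. 27.  8. 99. -5. 54. 92.]
shift [ -9.2 -12.1   0.7] rv [ 0.    -0.    -0.001] dist 15.0
```

```bash
cat > w.py <<'E'
from h import *
import sys
def wr(f):
    o=bot.get_obs(); im,d=snap('wrist',f); P=cloud('wrist',d,o).reshape(-1,3); return P[d.ravel()>0]
def rep(P,name,cx,cy,r,zl,zh):
    m=(np.hypot(P[:,0]-cx,P[:,1]-cy)<r)&(P[:,2]>zl)&(P[:,2]<zh); q=P[m]
    if len(q)<10: print(name,'few',len(q)); return
    rc=cv2.minAreaRect((q[:,:2]*1000).astype(np.float32))
    print(name,len(q),'z95',np.percentile(q[:,2],95).round(4),'lo',q.min(0).round(3),'hi',q.max(0).round(3),'rect',np.round(rc[0],1),np.round(rc[1],1),round(rc[2],1))
E
python3 - <<'E'
from w import *
P=wr('w1'); print(P.min(0),P.max(0))
m=abs(P[:,2])<.02; print('tab',np.median(P[m,2]))
rep(P,'bar',.593,-.071,.08,.068,.1); rep(P,'brush',.593,-.071,.085,.015,.1)
rep(P,'soft cap',.583,-.207,.05,.128,.2);rep(P,'headtop',.45,-.09,.08,.15,.2)
rep(P,'hand',.57,.066,.08,.09,.2)
E
```

```text
[ 0.4151782  -0.48279993 -0.00366423] [0.9060422  0.31272653 0.28980106]
tab 0.0016095404276697395
bar 3496 z95 0.0775 lo [ 0.54  -0.082  0.068] hi [ 0.647 -0.054  0.079] rect [593.3 -68. ] [ 22.  106.9] 86.0
brush 7557 z95 0.0772 lo [ 0.53  -0.096  0.026] hi [ 0.657 -0.04   0.079] rect [593.1 -68. ] [ 50.  124.7] 86.2
soft cap 2331 z95 0.1356 lo [ 0.565 -0.224  0.128] hi [ 0.601 -0.187  0.137] rect [ 582.9 -205.1] [35.6 34.6] 35.9
headtop 393 z95 0.1563 lo [ 0.463 -0.126  0.15 ] hi [ 0.469 -0.096  0.158] rect [ 466.6 -111. ] [29.6  6.5] 87.2
hand 3965 z95 0.1022 lo [0.503 0.044 0.09 ] hi [0.637 0.092 0.104] rect [570.  68.] [139.3  12.3] 17.0
```

View pics/w1.png

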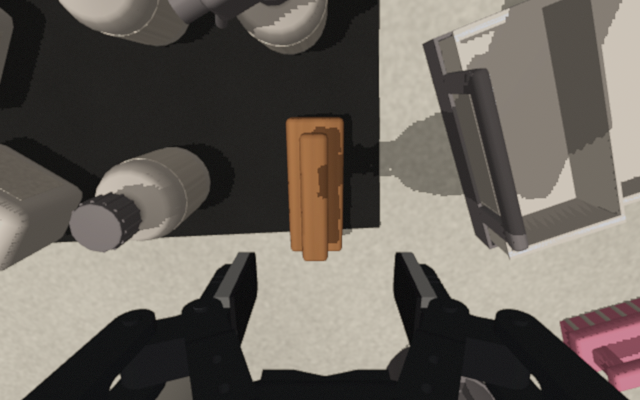

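```bash
python3 t.py 593 -68 50 86
```

```text
t 1.87 p [587.8 -67.7 200.5] w 60.0 ff 0.0 F [ 3.3 -8.2  2.7] q [-4. 28.  9. 98. -4. 54. 92.]
shift [ -4.8   1.  150.6] rv [-0.006  0.003 -0.009] dist 151.0
```

Request:
{"method": "move_arm", "body": {"plan": [0,0,20,0,0,0,0,0,40,0,0,0,0,0,60,0,0,0,0,0,60,0,0,0,0,0,60,0,0,0]}}

```text
time_s: 2.28
position: [0.5834, -0.0562, 0.1403]
tcp_rot: [[-0.997, 0.071, -0.002], [0.071, 0.997, -0.0], [0.002, -0.0, -1.0]]
contact_force: [-0.0, 0.7, 0.6]
gripper_width: 0.0598
finger_force: 0.0
```

```bash
python3 t.py 593 -68 50 86
```

```text
t 2.28 p [583.4 -56.2 140.3] w 59.8 ff 0.0 F [-0.   0.7  0.6] q [ -4.  31.   7. 103.  -5.  47.  92.]
shift [-10.7 -11.1  90.3] rv [-0.    -0.002 -0.001] dist 92.0
```

Request:
{"method": "move_arm", "body": {"plan": [-5,-6,20,0,0,0,-11,-11,40,0,0,0,-11,-11,65,0,0,0,-11,-11,82,0,0,0,-11,-11,90,0,0,0,-11,-11,90,0,0,0,-11,-11,90,0,0,0]}}

```text
time_s: 2.87
position: [0.595, -0.068, 0.052]
tcp_rot: [[-0.998, 0.071, 0.001], [0.071, 0.998, -0.0], [-0.001, -0.0, -1.0]]
contact_force: [0.4, 0.7, 0.2]
gripper_width: 0.0598
finger_force: 0.0
```

Request:
{"method": "move_arm", "body": {"plan": [0,0,0,0,0,0,0,0,0,0,0,0,0,0,0,0,0,0,0,0,0,0,0,0,0,0,0,0,0,0,0,0,0,0,0,0], "claw": 10}}

```text
time_s: 3.37
position: [0.595, -0.0679, 0.0521]
tcp_rot: [[-0.998, 0.071, 0.002], [0.071, 0.998, 0.0], [-0.002, 0.0, -1.0]]
contact_force: [-1.9, 0.8, 6.0]
gripper_width: 0.0213
finger_force: 59.3
```

```bash
python3 t.py 523.5 219 175 107
```

```text
t 3.37 p [595.  -67.9  52.1] w 21.3 ff 59.3 F [-1.9  0.8  6. ] q [ -2.  39.   6. 105.  -6.  36.  94.]
shift [  91.3  281.2 -123. ] rv [-0.     0.002 -0.367] dist 320.0
```

Request:
{"method": "move_arm", "body": {"plan": [0,0,-10,0,0,0,0,0,-35,0,0,0,0,0,-65,0,0,0,0,0,-95,0,0,0,5,10,-120,0,0,0,12,35,-123,0,0,-0.05,22,65,-123,0,0,-0.1,32,98,-123,0,0,-0.15,44,132,-123,0,0,-0.2,55,166,-123,0,0,-0.25,66,200,-123,0,0,-0.3,76,231,-123,0,0,-0.34,84,257,-123,0,0,-0.367,89,274,-123,0,0,-0.367,91,281,-123,0,0,-0.367,91,281,-123,0,0,-0.367,91,281,-123,0,0,-0.367]}}

```text
time_s: 4.78
position: [0.5236, 0.2176, 0.1742]
tcp_rot: [[-0.957, -0.291, 0.0], [-0.291, 0.957, -0.001], [-0.0, -0.001, -1.0]]
contact_force: [-0.8, -0.3, -2.4]
gripper_width: 0.0212
finger_force: 59.1
```

```bash
python3 t.py 523.5 219 56 107; python3 -c "
from w import *
P=wr('w2'); rep(P,'brush',.523,.219,.1,.12,.18); rep(P,'bar',.523,.219,.1,.18,.21); rep(P,'handA',.57,.066,.08,.09,.11);rep(P,'handB',.477,.37,.08,.09,.11)
"
```

```text
t 4.78 p [523.6 217.6 174.2] w 21.2 ff 59.1 F [-0.8 -0.3 -2.4] q [-28.  27.   1. 103.  -1.  49.  80.]
shift [ -0.3   1.4 118.2] rv [-0.001  0.    -0.001] dist 118.0
brush 8498 z95 0.1616 lo [0.457 0.176 0.147] hi [0.588 0.254 0.18 ] rect [522.4 217. ] [125.1  50.2] 17.1
bar 15036 z95 0.2022 lo [0.469 0.192 0.18 ] hi [0.564 0.239 0.21 ] rect [516.8 215.1] [95.1 46.3] 33.1
handA 5410 z95 0.1023 lo [0.502 0.044 0.09 ] hi [0.637 0.094 0.104] rect [569.6  69.3] [139.1  13. ] 16.7
handB 5443 z95 0.1021 lo [0.411 0.345 0.09 ] hi [0.545 0.394 0.104] rect [477.9 370.2] [138.6  13.2] 17.0
```

View pics/w2.png

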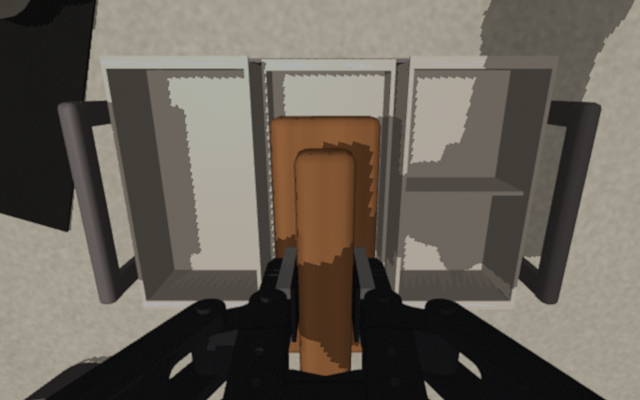

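Request:
{"method": "move_arm", "body": {"plan": [0,1,12,0,0,0,0,2,36,0,0,0,0,2,62,0,0,0,0,2,84,0,0,0,0,2,100,0,0,0,0,2,108,0,0,0,0,2,113,0,0,0,0,2,117,0,0,0,0,2,119,0,0,0,0,2,119,0,0,0]}}

```text
time_s: 5.67
position: [0.5233, 0.2205, 0.0555]
tcp_rot: [[-0.957, -0.291, 0.001], [-0.291, 0.957, 0.0], [-0.001, 0.0, -1.0]]
contact_force: [0.5, -1.0, -2.3]
gripper_width: 0.021
finger_force: 59.1
```

Request:
{"method": "move_arm", "body": {"plan": [0,0,0,0,0,0,0,0,0,0,0,0,0,0,0,0,0,0], "claw": 42}}

```text
time_s: 5.92
position: [0.5232, 0.2209, 0.0555]
tcp_rot: [[-0.956, -0.292, 0.001], [-0.292, 0.956, 0.001], [-0.001, 0.0, -1.0]]
contact_force: [0.3, 0.4, -0.2]
gripper_width: 0.0423
finger_force: 0.0
```

```bash
python3 t.py 583 -206 190 97
```

```text
t 5.92 p [523.2 220.9  55.5] w 42.3 ff 0.0 F [ 0.3  0.4 -0.2] q [-28.  36.   1. 110.  -1.  34.  80.]
shift [  67.3 -425.7 -134.6] rv [0.    0.001 0.174] dist 452.0
```

Request:
{"method": "move_arm", "body": {"plan": [0,0,-15,0,0,0,0,0,-45,0,0,0,0,0,-85,0,0,0,0,-5,-120,0,0,0,4,-25,-135,0,0,0.02,10,-62,-135,0,0,0.04,16,-102,-135,0,0,0.06,22,-142,-135,0,0,0.08,29,-182,-135,0,0,0.1,35,-222,-135,0,0,0.12,41,-262,-135,0,0,0.14,48,-302,-135,0,0,0.16,54,-342,-135,0,0,0.174,60,-378,-135,0,0,0.174,64,-405,-135,0,0,0.174,67,-420,-135,0,0,0.174,67,-426,-135,0,0,0.174,67,-426,-135,0,0,0.174]}}

```text
time_s: 7.42
position: [0.5831, -0.2069, 0.1899]
tcp_rot: [[-0.993, -0.121, 0.0], [-0.121, 0.993, 0.0], [-0.0, 0.0, -1.0]]
contact_force: [-0.7, 0.3, 0.5]
gripper_width: 0.0418
finger_force: 0.0
```

Run:
```python
from w import *
P=wr('w3')
for k in (1,): 
    rep(P,'soft cap',.583,-.206,.045,.128,.15)
    rep(P,'softcaptop',.583,-.206,.045,.132,.15)
    rep(P,'headtop',.45,-.09,.08,.15,.17);rep(P,'detcap',.451,-.367,.05,.128,.2);rep(P,'emp',.584,-.354,.05,.112,.2)
    rep(P,'softbody',.583,-.206,.045,.02,.07)
import t
t.go(583,-206,109,97)
```

```text
soft cap 2424 z95 0.1355 lo [ 0.565 -0.224  0.128] hi [ 0.602 -0.188  0.137] rect [ 583.4 -206. ] [36.1 35.5] 76.6
softcaptop 2255 z95 0.1356 lo [ 0.567 -0.223  0.132] hi [ 0.601 -0.189  0.137] rect [ 583.2 -205.9] [34.4 33.4] 14.6
headtop 2371 z95 0.1581 lo [ 0.454 -0.128  0.15 ] hi [ 0.469 -0.077  0.16 ] rect [ 461.7 -102.4] [12.2 51.2] 4.7
detcap few 0
emp 1150 z95 0.1223 lo [ 0.572 -0.366  0.112] hi [ 0.598 -0.34   0.124] rect [ 584.6 -352.6] [25.4 26.3] 12.9
softbody 606 z95 0.0684 lo [ 0.55  -0.239  0.02 ] hi [ 0.581 -0.176  0.07 ] rect [ 562.9 -210.1] [24.8 64.1] 10.9
t 7.47 p [ 583.2 -205.   189.8] w 42.4 ff 0.0 F [-0.2  0.5 -0.2] q [ 11.  30.   6.  95.  -4.  55. 116.]
shift [ 0.4 -1.  80.8] rv [0.001 0.    0.001] dist 81.0
```

Request:
{"method": "move_arm", "body": {"plan": [0,0,0,0,0,0,0,0,10,0,0,0,0,0,30,0,0,0,0,0,55,0,0,0,0,0,73,0,0,0,0,0,81,0,0,0,0,0,81,0,0,0], "claw": 60}}

```text
time_s: 8.05
position: [0.582, -0.2046, 0.1067]
tcp_rot: [[-0.992, -0.124, -0.004], [-0.124, 0.992, 0.001], [0.003, 0.002, -1.0]]
contact_force: [0.6, 0.5, 0.3]
gripper_width: 0.06
finger_force: 0.0
```

Request:
{"method": "move_arm", "body": {"plan": [0,0,0,0,0,0,0,0,0,0,0,0,0,0,0,0,0,0,0,0,0,0,0,0,0,0,0,0,0,0], "claw": 20}}

```text
time_s: 8.47
position: [0.5839, -0.2063, 0.1103]
tcp_rot: [[-0.993, -0.122, 0.002], [-0.122, 0.993, -0.0], [-0.002, -0.001, -1.0]]
contact_force: [-0.8, 2.4, 6.6]
gripper_width: 0.0326
finger_force: 60.0
```

```bash
python3 t.py 448.5 306 230 107
```

```text
t 8.47 p [ 583.9 -206.3  110.3] w 32.6 ff 60.0 F [-0.8  2.4  6.6] q [ 12.  35.   5. 100.  -4.  45. 116.]
shift [  71.6  524.9 -120.2] rv [-0.001  0.002 -0.174] dist 543.0
```

Request:
{"method": "move_arm", "body": {"plan": [0,0,-8,0,0,0,0,0,-28,0,0,0,0,0,-56,0,0,0,0,0,-86,0,0,0,2,12,-108,0,0,0,5,35,-120,0,0,-0.02,9,65,-122,0,0,-0.03,14,100,-122,0,0,-0.04,19,137,-122,0,0,-0.05,24,174,-122,0,0,-0.06,29,211,-122,0,0,-0.08,34,248,-122,0,0,-0.1,39,285,-122,0,0,-0.11,44,322,-122,0,0,-0.12,49,359,-122,0,0,-0.13,54,396,-122,0,0,-0.14,59,431,-122,0,0,-0.15,63,462,-122,0,0,-0.16,67,488,-122,0,0,-0.17,69,507,-122,0,0,-0.174]}}

```text
time_s: 10.13
position: [0.4513, 0.291, 0.2313]
tcp_rot: [[-0.956, -0.295, -0.0], [-0.295, 0.956, 0.001], [0.0, 0.001, -1.0]]
contact_force: [0.2, -0.1, -2.3]
gripper_width: 0.0323
finger_force: 60.0
```

```bash
python3 t.py 448.5 306 230 107
```

```text
t 10.13 p [451.3 291.  231.3] w 32.3 ff 60.0 F [ 0.2 -0.1 -2.3] q [-36.  21.  -2. 103.   1.  56.  68.]
shift [-1.8 15.1  1.3] rv [ 0.001 -0.     0.003] dist 15.0
```

Request:
{"method": "move_arm", "body": {"plan": [-1,9,0,0,0,0,-2,15,0,0,0,0,-2,15,0,0,0,0,-2,15,10,0,0,0,-2,15,30,0,0,0,-2,15,55,0,0,0,-2,15,78,0,0,0,-2,15,96,0,0,0,-2,15,107,0,0,0,-2,15,113,0,0,0,-2,15,116,0,0,0,-2,15,118,0,0,0,-2,15,118,0,0,0,-2,15,118,0,0,0]}}

```text
time_s: 11.3
position: [0.451, 0.3032, 0.1136]
tcp_rot: [[-0.957, -0.291, 0.001], [-0.291, 0.957, 0.001], [-0.001, 0.0, -1.0]]
contact_force: [0.5, 0.3, -3.0]
gripper_width: 0.0322
finger_force: 60.1
```

```bash
python3 t.py 448.5 306 113 107; python3 -c "
from w import *
P=wr('w4'); rep(P,'handB',.477,.37,.08,.09,.11);rep(P,'handA',.57,.066,.08,.09,.11)"
```

```text
t 11.3 p [451.  303.2 113.6] w 32.2 ff 60.1 F [ 0.5  0.3 -3. ] q [-37.  30.  -3. 111.   2.  40.  66.]
shift [1.6 3.4 0.6] rv [ 0.     0.001 -0.001] dist 4.0
handB 4703 z95 0.1022 lo [0.411 0.3   0.09 ] hi [0.519 0.39  0.106] rect [456.9 363.3] [123.   57.5] 47.8
handA few 0
```

View pics/w4.png

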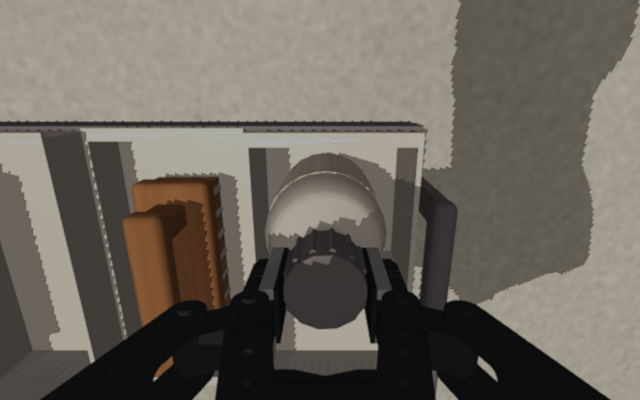

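Request:
{"method": "move_arm", "body": {"plan": [0,0,1,0,0,0,0,0,1,0,0,0]}}

```text
time_s: 11.52
position: [0.451, 0.3037, 0.1132]
tcp_rot: [[-0.957, -0.292, 0.002], [-0.292, 0.957, 0.001], [-0.002, 0.001, -1.0]]
contact_force: [-2.1, -1.3, 9.2]
gripper_width: 0.0318
finger_force: 61.3
```

Request:
{"method": "move_arm", "body": {"plan": [0,0,1,0,0,0,0,0,1,0,0,0,0,0,0,0,0,0], "claw": 52}}

```text
time_s: 11.77
position: [0.4504, 0.3035, 0.112]
tcp_rot: [[-0.956, -0.292, 0.0], [-0.292, 0.956, 0.0], [-0.0, 0.0, -1.0]]
contact_force: [-0.6, -0.7, -0.3]
gripper_width: 0.0521
finger_force: 0.0
```

```bash
python3 t.py 443.5 -82 220 21
```

```text
t 11.77 p [450.4 303.5 112. ] w 52.1 ff 0.0 F [-0.6 -0.7 -0.3] q [-37.  30.  -3. 111.   2.  39.  66.]
shift [ 119.1 -366.7 -108.1] rv [0.    0.    1.501] dist 400.0
```

Request:
{"method": "move_arm", "body": {"plan": [0,0,-15,0,0,0,0,0,-45,0,0,0,0,0,-80,0,0,0,0,-5,-104,0,0,0.1,0,-25,-108,0,0,0.22,0,-60,-108,0,0,0.34,2,-97,-108,0,0,0.46,7,-134,-108,0,0,0.58,15,-171,-108,0,0,0.7,28,-206,-108,0,0,0.82,43,-240,-108,0,0,0.94,61,-273,-108,0,0,1.06,80,-304,-108,0,0,1.18,96,-331,-108,0,0,1.3,109,-350,-108,0,0,1.4,117,-362,-108,0,0,1.47,119,-367,-108,0,0,1.5,119,-367,-108,0,0,1.5]}}

```text
time_s: 13.27
position: [0.4436, -0.0833, 0.2201]
tcp_rot: [[-0.357, 0.934, 0.001], [0.934, 0.357, -0.0], [-0.0, 0.0, -1.0]]
contact_force: [-0.1, 0.5, -0.8]
gripper_width: 0.0522
finger_force: 0.0
```

Run:
```python
from w import *
P=wr('w5')
rep(P,'headtop',.45,-.09,.08,.152,.17);rep(P,'head',.45,-.09,.08,.125,.17)
rep(P,'body',.4435,-.082,.045,.02,.07);rep(P,'pump',.43,-.19,.05,.13,.16)
import t
t.go(443.5,-82,124,21)
```

```text
headtop 3965 z95 0.1585 lo [ 0.422 -0.125  0.152] hi [ 0.468 -0.049  0.16 ] rect [447.1 -88.3] [26.  79.6] 23.5
head 4640 z95 0.1584 lo [ 0.421 -0.129  0.125] hi [ 0.471 -0.049  0.16 ] rect [447.3 -88.9] [26.1 80.8] 23.5
body 423 z95 0.0684 lo [ 0.41  -0.082  0.02 ] hi [ 0.468 -0.046  0.07 ] rect [434.6 -59.5] [62.7 23. ] 23.3
pump 310 z95 0.1514 lo [ 0.38  -0.204  0.13 ] hi [ 0.439 -0.184  0.152] rect [ 410.4 -189.3] [18.9 58. ] 77.6
t 13.32 p [444. -82. 220.] w 51.8 ff 0.0 F [0.5 0.4 1.2] q [-14.  16.  25. 116.  -9.  50.  36.]
shift [ 0.2 -0.5 96. ] rv [ 0.    -0.     0.002] dist 96.0
```

View pics/w5.png

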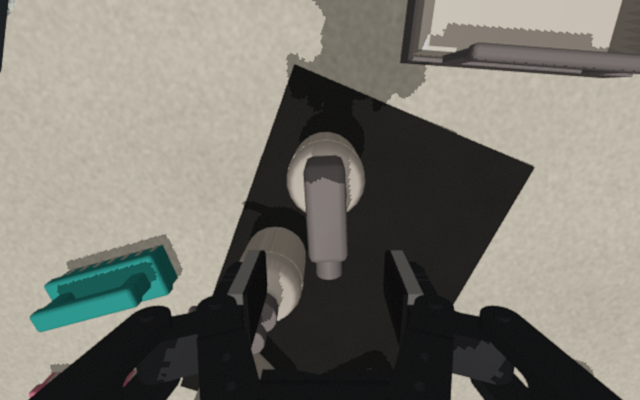

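Request:
{"method": "move_arm", "body": {"plan": [2,0,5,0,0,-0.04,3,0,20,0,0,-0.04,3,0,45,0,0,-0.04,3,0,70,0,0,-0.04,3,0,90,0,0,-0.04,3,0,99,0,0,-0.04,3,0,99,0,0,-0.04,3,0,99,0,0,-0.04]}}

```text
time_s: 13.98
position: [0.4429, -0.0789, 0.1211]
tcp_rot: [[-0.398, 0.918, -0.001], [0.918, 0.398, 0.0], [0.0, -0.0, -1.0]]
contact_force: [-0.2, -1.0, 0.3]
gripper_width: 0.052
finger_force: 0.0
```

Request:
{"method": "move_arm", "body": {"plan": [0,0,0,0,0,0,0,0,0,0,0,0,0,0,0,0,0,0,0,0,0,0,0,0,0,0,0,0,0,0], "claw": 14}}

```text
time_s: 14.4
position: [0.4432, -0.0796, 0.122]
tcp_rot: [[-0.396, 0.918, 0.002], [0.918, 0.396, 0.0], [-0.001, 0.002, -1.0]]
contact_force: [-0.8, 0.1, 7.0]
gripper_width: 0.0251
finger_force: 59.0
```

```bash
python3 t.py 538 333 245 107
```

```text
t 14.4 p [443.2 -79.6 122. ] w 25.1 ff 59.0 F [-0.8  0.1  7. ] q [-10.  24.  20. 124. -15.  34.  44.]
shift [ 341.3  250.6 -122.7] rv [ 1.00e-03  2.00e-03 -1.46e+00] dist 441.0
```

Request:
{"method": "move_arm", "body": {"plan": [0,0,-8,0,0,0,0,0,-28,0,0,0,0,0,-58,0,0,0,0,0,-90,0,0,0,7,5,-115,0,0,-0.06,24,18,-128,0,0,-0.16,47,34,-130,0,0,-0.27,73,53,-130,0,0,-0.38,101,74,-130,0,0,-0.49,129,95,-130,0,0,-0.6,157,115,-130,0,0,-0.71,185,136,-130,0,0,-0.82,213,156,-130,0,0,-0.93,241,177,-130,0,0,-1.04,268,197,-130,0,0,-1.15,293,215,-130,0,0,-1.26,314,231,-130,0,0,-1.36,330,242,-130,0,0,-1.43,339,249,-130,0,0,-1.46,341,250,-130,0,0,-1.46]}}

```text
time_s: 16.07
position: [0.5368, 0.3344, 0.2509]
tcp_rot: [[-0.956, -0.294, -0.0], [-0.294, 0.956, 0.0], [0.0, 0.0, -1.0]]
contact_force: [-0.0, 0.6, -2.7]
gripper_width: 0.0255
finger_force: 59.6
```

```bash
python3 t.py 540 333.5 125 107; python3 -c "
from w import *
P=wr('w6'); rep(P,'handB',.477,.37,.08,.09,.106);rep(P,'handA',.57,.066,.08,.09,.106);rep(P,'softcap',.45,.304,.03,.13,.15)"
```

```text
t 16.07 p [536.8 334.4 250.9] w 25.5 ff 59.6 F [-0.   0.6 -2.7] q [-36.  28.  -1.  88.   1.  64.  70.]
shift [ -2.8  -1.9 125.9] rv [ 0.    -0.     0.002] dist 126.0
handB 4047 z95 0.1022 lo [0.411 0.29  0.09 ] hi [0.546 0.395 0.104] rect [488.3 337.4] [139.6  82.3] 16.9
handA 2862 z95 0.1023 lo [0.504 0.054 0.09 ] hi [0.637 0.095 0.104] rect [570.9  69.7] [137.3  13.8] 16.9
softcap 2046 z95 0.1387 lo [0.433 0.286 0.131] hi [0.468 0.322 0.14 ] rect [450.7 304. ] [35.1 35.4] 16.9
```

View pics/w6.png

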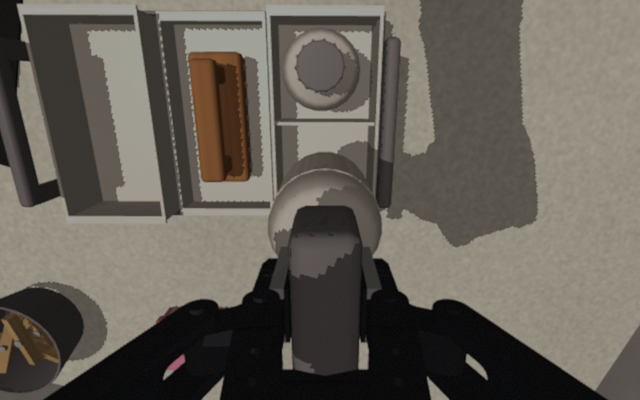

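Request:
{"method": "move_arm", "body": {"plan": [-1,-1,8,0,0,0,-2,-2,28,0,0,0,-2,-2,54,0,0,0,-2,-2,78,0,0,0,-2,-2,98,0,0,0,-2,-2,112,0,0,0,-2,-2,119,0,0,0,-2,-2,123,0,0,0,-2,-2,125,0,0,0,-2,-2,126,0,0,0,-2,-2,126,0,0,0]}}

```text
time_s: 17.03
position: [0.54, 0.3312, 0.1257]
tcp_rot: [[-0.957, -0.291, 0.001], [-0.291, 0.957, 0.001], [-0.001, 0.0, -1.0]]
contact_force: [0.1, 0.4, -1.9]
gripper_width: 0.0251
finger_force: 59.6
```

Request:
{"method": "move_arm", "body": {"plan": [0,0,1,0,0,0,0,0,1,0,0,0]}}

```text
time_s: 17.2
position: [0.5402, 0.3314, 0.1251]
tcp_rot: [[-0.957, -0.292, 0.002], [-0.292, 0.957, 0.001], [-0.002, 0.0, -1.0]]
contact_force: [-0.3, -1.7, 3.5]
gripper_width: 0.0252
finger_force: 60.4
```

Contact with the floor felt; release.

Request:
{"method": "move_arm", "body": {"plan": [0,0,0,0,0,0,0,0,0,0,0,0,0,0,0,0,0,0], "claw": 48}}

```text
time_s: 17.45
position: [0.5397, 0.3314, 0.1241]
tcp_rot: [[-0.956, -0.292, 0.0], [-0.292, 0.956, 0.0], [-0.0, 0.0, -1.0]]
contact_force: [-1.4, -0.3, -0.1]
gripper_width: 0.0478
finger_force: 0.0
```

```bash
python3 t.py 540 60 240 85; python3 t.py 452 -367 240 58
```

```text
t 17.45 p [539.7 331.4 124.1] w 47.8 ff 0.0 F [-1.4 -0.3 -0.1] q [-35.  35.  -1.  96.   1.  48.  70.]
shift [  78.9 -259.6 -115.9] rv [0.    0.    0.384] dist 295.0
t 17.45 p [539.7 331.4 124.1] w 47.8 ff 0.0 F [-1.4 -0.3 -0.1] q [-35.  35.  -1.  96.   1.  48.  70.]
shift [ 287.8 -642.3 -116.1] rv [0.    0.    0.855] dist 713.0
```

Request:
{"method": "move_arm", "body": {"plan": [0,0,-12,0,0,0,0,0,-40,0,0,0,0,0,-76,0,0,0,0,0,-106,0,0,0,8,-17,-116,0,0,0.03,20,-45,-116,0,0,0.08,36,-80,-116,0,0,0.13,52,-116,-116,0,0,0.18,68,-152,-116,0,0,0.23,84,-188,-116,0,0,0.28,100,-224,-116,0,0,0.33,116,-260,-116,0,0,0.38,132,-296,-116,0,0,0.43,149,-332,-116,0,0,0.48,165,-368,-116,0,0,0.53,181,-404,-116,0,0,0.58,197,-440,-116,0,0,0.63,213,-476,-116,0,0,0.68,229,-512,-116,0,0,0.73,243,-542,-116,0,0,0.78]}}

```text
time_s: 19.12
position: [0.4646, -0.261, 0.2402]
tcp_rot: [[-0.884, 0.468, 0.001], [0.468, 0.884, -0.001], [-0.001, -0.0, -1.0]]
contact_force: [1.4, 0.4, -0.0]
gripper_width: 0.0483
finger_force: 0.0
```

```bash
python3 t.py 452 -367 230 58
```

```text
t 19.12 p [ 464.6 -261.   240.2] w 48.3 ff 0.0 F [ 1.4  0.4 -0. ] q [ 12.  21.  18. 104.  -8.  56.  95.]
shift [-38.5 -99.6  10.3] rv [-0.     0.001  0.071] dist 107.0
```

Request:
{"method": "move_arm", "body": {"plan": [-12,-31,3,0,0,0.02,-24,-62,6,0,0,0.05,-33,-88,9,0,0,0.07,-38,-100,10,0,0,0.07,-38,-101,10,0,0,0.07,-38,-101,10,0,0,0.07,-38,-101,10,0,0,0.07], "claw": 64}}

```text
time_s: 19.7
position: [0.4527, -0.3636, 0.2299]
tcp_rot: [[-0.851, 0.524, 0.0], [0.524, 0.851, 0.001], [0.0, 0.001, -1.0]]
contact_force: [-0.9, 0.2, 0.2]
gripper_width: 0.0638
finger_force: 0.0
```

Run:
```python
from w import *
P=wr('w7')
rep(P,'cap',.452,-.367,.05,.131,.15);rep(P,'body',.452,-.367,.075,.03,.1)
rep(P,'emp',.584,-.354,.05,.112,.2);rep(P,'pump',.43,-.19,.05,.13,.16)
import t
t.go(452,-367,108,58)
```

```text
cap 1696 z95 0.1356 lo [ 0.434 -0.383  0.131] hi [ 0.469 -0.348  0.137] rect [ 451.1 -365.6] [35.2 34.6] 13.5
body 5401 z95 0.099 lo [ 0.398 -0.414  0.031] hi [ 0.503 -0.317  0.1  ] rect [ 449.8 -365.1] [68.1 92.5] 58.2
emp 64 z95 0.1221 lo [ 0.575 -0.365  0.112] hi [ 0.59  -0.361  0.123] rect [ 581.9 -364.1] [ 2.9 15.1] 78.2
pump 1755 z95 0.1514 lo [ 0.406 -0.207  0.139] hi [ 0.439 -0.185  0.153] rect [ 424.  -194.7] [21.9 30.2] 71.1
t 19.75 p [ 452.9 -363.4  230. ] w 63.8 ff 0.0 F [-0.4 -0.3 -0.5] q [ 22.  26.  19.  98. -10.  58. 102.]
shift [ -1.2  -3.6 122. ] rv [ 0.001 -0.     0.007] dist 122.0
```

View pics/w7.png

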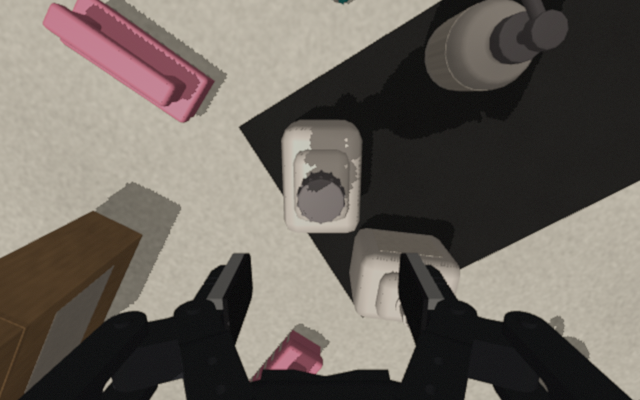

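Request:
{"method": "move_arm", "body": {"plan": [0,-2,10,0,0,0,0,-3,35,0,0,0,0,-3,65,0,0,0,0,-3,92,0,0,0,0,-3,112,0,0,0,0,-3,121,0,0,0,0,-3,121,0,0,0,0,-3,121,0,0,0]}}

```text
time_s: 20.42
position: [0.4508, -0.3675, 0.1091]
tcp_rot: [[-0.851, 0.525, -0.0], [0.525, 0.851, 0.0], [0.0, -0.0, -1.0]]
contact_force: [0.7, -0.6, 0.1]
gripper_width: 0.064
finger_force: 0.0
```

Request:
{"method": "move_arm", "body": {"plan": [0,0,0,0,0,0,0,0,0,0,0,0,0,0,0,0,0,0,0,0,0,0,0,0,0,0,0,0,0,0], "claw": 20}}

```text
time_s: 20.83
position: [0.4514, -0.368, 0.1104]
tcp_rot: [[-0.851, 0.526, 0.002], [0.526, 0.851, -0.001], [-0.002, 0.0, -1.0]]
contact_force: [0.2, 2.1, 6.7]
gripper_width: 0.0322
finger_force: 59.0
```

```bash
python3 t.py 554 118.5 280 107
```

```text
t 20.83 p [ 451.4 -368.   110.4] w 32.2 ff 59.0 F [0.2 2.1 6.7] q [ 24.  34.  16. 106. -13.  42. 106.]
shift [ 168.   467.9 -169.8] rv [-0.001  0.003 -0.85 ] dist 525.0
```

Request:
{"method": "move_arm", "body": {"plan": [0,0,-8,0,0,0,0,0,-28,0,0,0,0,0,-58,0,0,0,0,0,-92,0,0,0,0,0,-126,0,0,0,0,0,-156,0,0,0,4,11,-168,0,0,0,12,33,-170,0,0,-0.04,22,61,-170,0,0,-0.1,33,92,-170,0,0,-0.16,44,124,-170,0,0,-0.23,56,156,-170,0,0,-0.3,67,188,-170,0,0,-0.37,79,220,-170,0,0,-0.44,90,252,-170,0,0,-0.51,102,284,-170,0,0,-0.58,113,316,-170,0,0,-0.65,125,348,-170,0,0,-0.72,136,378,-170,0,0,-0.78,146,405,-170,0,0,-0.83]}}

```text
time_s: 22.5
position: [0.5385, 0.0565, 0.2787]
tcp_rot: [[-0.961, -0.277, -0.001], [-0.277, 0.961, 0.0], [0.001, 0.001, -1.0]]
contact_force: [0.4, -0.1, -2.3]
gripper_width: 0.0326
finger_force: 59.9
```

```bash
python3 t.py 554 118.5 114 107
```

```text
t 22.5 p [538.5  56.5 278.7] w 32.6 ff 59.9 F [ 0.4 -0.1 -2.3] q [-12.  19.   2.  98.  -1.  62.  96.]
shift [-32.2  55.2 164.7] rv [ 0.001 -0.001 -0.016] dist 177.0
```

Request:
{"method": "move_arm", "body": {"plan": [-12,20,0,0,0,-0.01,-22,38,0,0,0,-0.02,-29,50,0,0,0,-0.02,-32,55,5,0,0,-0.02,-32,55,20,0,0,-0.02,-32,55,42,0,0,-0.02,-32,55,62,0,0,-0.02,-32,55,75,0,0,-0.02,-32,55,80,0,0,-0.02,-32,55,80,0,0,-0.02,-32,55,80,0,0,-0.02]}}

```text
time_s: 23.42
position: [0.5552, 0.1146, 0.1992]
tcp_rot: [[-0.957, -0.291, 0.0], [-0.291, 0.957, -0.0], [-0.0, -0.0, -1.0]]
contact_force: [-0.1, -1.0, -2.3]
gripper_width: 0.0324
finger_force: 60.0
```

```bash
python3 t.py 554 118.5 113.5 107; python3 -c "
from w import *
P=wr('w8'); rep(P,'body',.554,.1185,.09,.12,.16);rep(P,'handA',.57,.066,.08,.09,.103)"
```

```text
t 23.42 p [555.2 114.6 199.2] w 32.4 ff 60.0 F [-0.1 -1.  -2.3] q [-17.  26.   1. 102.  -0.  53.  91.]
shift [ 0.   4.1 85.7] rv [-0.     0.    -0.001] dist 86.0
body 920 z95 0.1589 lo [0.502 0.073 0.12 ] hi [0.52  0.131 0.16 ] rect [509.8 101.8] [ 3.7 60.5] 16.5
handA 2153 z95 0.1024 lo [0.503 0.044 0.09 ] hi [0.619 0.094 0.103] rect [560.8  63.8] [ 49.7 112.7] 84.2
```

View pics/w8.png

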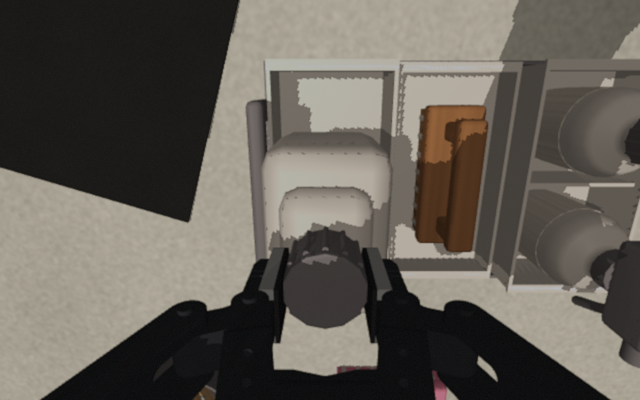

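Request:
{"method": "move_arm", "body": {"plan": [0,2,3,0,0,0,0,4,14,0,0,0,0,4,32,0,0,0,0,4,52,0,0,0,0,4,68,0,0,0,0,4,77,0,0,0,0,4,82,0,0,0,0,4,85,0,0,0,0,4,86,0,0,0,0,4,86,0,0,0]}}

```text
time_s: 24.3
position: [0.5544, 0.1191, 0.1137]
tcp_rot: [[-0.956, -0.292, 0.001], [-0.292, 0.956, 0.0], [-0.001, -0.0, -1.0]]
contact_force: [0.8, -0.5, -2.3]
gripper_width: 0.0323
finger_force: 60.1
```

Request:
{"method": "move_arm", "body": {"plan": [0,0,1,0,0,0,0,0,1,0,0,0]}}

```text
time_s: 24.47
position: [0.5546, 0.1193, 0.1134]
tcp_rot: [[-0.956, -0.292, 0.002], [-0.292, 0.956, 0.001], [-0.002, 0.0, -1.0]]
contact_force: [-2.9, 0.2, 7.6]
gripper_width: 0.0323
finger_force: 60.9
```

Request:
{"method": "move_arm", "body": {"plan": [0,0,0,0,0,0,0,0,0,0,0,0,0,0,0,0,0,0], "claw": 52}}

```text
time_s: 24.72
position: [0.5543, 0.119, 0.1123]
tcp_rot: [[-0.956, -0.292, 0.001], [-0.292, 0.956, 0.0], [-0.001, -0.0, -1.0]]
contact_force: [0.1, 0.1, -0.4]
gripper_width: 0.0518
finger_force: 0.0
```

Request:
{"method": "move_arm", "body": {"plan": [0,0,-12,0,0,0,0,0,-38,0,0,0,0,0,-72,0,0,0,0,0,-105,0,0,0,0,0,-130,0,0,0,0,0,-140,0,0,0,0,0,-140,0,0,0,0,0,-140,0,0,0]}}

```text
time_s: 25.38
position: [0.5538, 0.1189, 0.2516]
tcp_rot: [[-0.956, -0.292, 0.0], [-0.292, 0.956, 0.0], [-0.0, -0.0, -1.0]]
contact_force: [-0.2, -0.1, -0.6]
gripper_width: 0.0521
finger_force: 0.0
```

Run:
```python
from w import *
P=wr('w9'); Q=[]
im,d=snap('side','s9'); S=cloud('side',d).reshape(-1,3)
im,d2=snap('scene','c9'); C=cloud('scene',d2).reshape(-1,3)
for n,X in (('wr',P),('side',S),('scene',C)):
    print(n)
    rep(X,'det cap',.554,.119,.04,.13,.15);rep(X,'soft cap',.45,.304,.03,.13,.15);rep(X,'spray top',.543,.334,.06,.15,.175)
    rep(X,'brush bar',.523,.22,.07,.07,.09)
    rep(X,'emp',.584,-.354,.05,.112,.2);rep(X,'pump',.43,-.19,.05,.13,.16)
cv2.imwrite('pics/c9c.png',cv2.resize(cv2.imread('pics/c9.png')[100:280,180:500],(800,450),interpolation=cv2.INTER_CUBIC))
```

```text
wr
det cap 1545 z95 0.1386 lo [0.535 0.102 0.13 ] hi [0.571 0.138 0.14 ] rect [553.5 120.2] [36. 35.] 42.6
soft cap 2012 z95 0.1384 lo [0.433 0.285 0.13 ] hi [0.469 0.321 0.14 ] rect [450.7 302.9] [35.5 35.4] 83.2
spray top 3562 z95 0.1612 lo [0.511 0.31  0.15 ] hi [0.591 0.351 0.162] rect [551.4 332.7] [81.  26.7] 17.5
brush bar 2848 z95 0.0805 lo [0.469 0.194 0.07 ] hi [0.575 0.244 0.082] rect [521.7 219.4] [106.3  23.1] 17.0
emp few 0
pump few 0
side
det cap 75 z95 0.1397 lo [0.537 0.098 0.13 ] hi [0.568 0.134 0.142] rect [553.  115.6] [33.7 31. ] 67.6
soft cap 64 z95 0.1393 lo [0.435 0.283 0.13 ] hi [0.468 0.315 0.14 ] rect [451.3 299.6] [32.3 31.8] 7.1
spray top 132 z95 0.162 lo [0.511 0.306 0.15 ] hi [0.591 0.348 0.164] rect [550.9 329.6] [80.8 32.8] 12.6
brush bar 181 z95 0.0824 lo [0.47  0.193 0.07 ] hi [0.575 0.241 0.083] rect [522.3 216.6] [107.1  26.2] 16.7
emp 69 z95 0.1237 lo [ 0.572 -0.369  0.113] hi [ 0.597 -0.343  0.125] rect [ 584.5 -356.1] [24.9 24.7] 60.1
pump 115 z95 0.1516 lo [ 0.382 -0.209  0.13 ] hi [ 0.439 -0.187  0.156] rect [ 410.4 -197.5] [21.4 57.4] 88.6
scene
det cap 113 z95 0.1417 lo [0.537 0.103 0.13 ] hi [0.57  0.137 0.143] rect [552.  120.1] [32.5 32.2] 42.0
soft cap 110 z95 0.1416 lo [0.433 0.286 0.13 ] hi [0.469 0.32  0.144] rect [450.2 304. ] [34.6 31.7] 56.8
spray top 257 z95 0.1646 lo [0.507 0.311 0.15 ] hi [0.59  0.352 0.167] rect [549.8 332.6] [83.  25.7] 16.5
brush bar 256 z95 0.0844 lo [0.468 0.196 0.071] hi [0.574 0.245 0.086] rect [521.3 220.6] [106.4  23.2] 17.4
emp 51 z95 0.1246 lo [ 0.569 -0.366  0.112] hi [ 0.597 -0.338  0.126] rect [ 583.5 -352.2] [27.8 26.6] 8.0
pump 68 z95 0.1545 lo [ 0.381 -0.205  0.131] hi [ 0.439 -0.186  0.156] rect [ 410.4 -192.8] [19.3 57.5] 81.3
```

View pics/c9c.png

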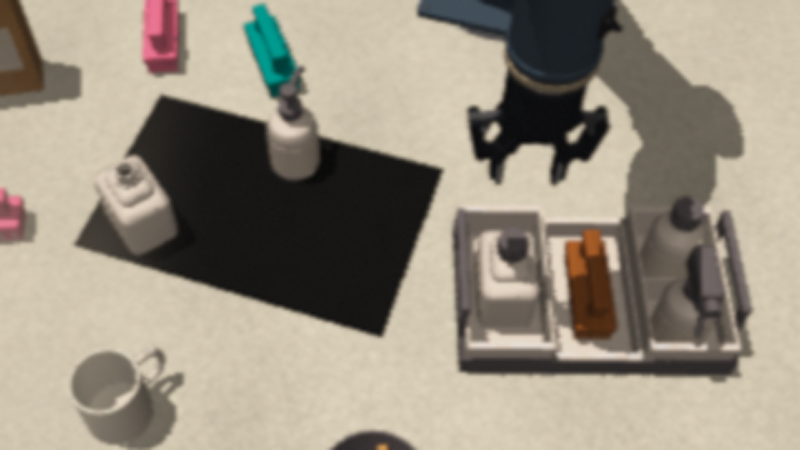

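All four things stand in their bins at the right heights and the look-alikes have not moved. The gripper is clear of everything.

```bash
python3 -c "
from rig import bot
print(bot.sign_off())"
```

```text
the job is handed in; nothing more can be done
None
```

The caddy is packed and handed in at about 25.5 s: the detergent is in the plain bin, the softener and spray bottle are one per cell in the divided bin, the brush is bristles down in the shallow bin, and the soap pump and uncapped bottle were not moved; the hand-in gave no verdict.

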